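# Load a blister pack and wind the fence snug with the sunk knob

### The arm

A 6-joint arm with a two-finger parallel gripper is mounted at the origin on the work surface. World frame = base frame: x ahead of the robot, y to its left, z up, the work surface at z = 0. Lengths are in m, angles in rad, forces in N, time in s.
With the tool pointing down it reaches from about 0.275 to 0.975 m from the base axis. Payload 8.4 kg.
Tool frame: the origin (TCP) lies at the centre of the arm's flange, where the gripper is bolted on; the fingertips stand arm.tip_reach ahead of it and the grasp point (between the pads) lies 171 mm ahead of it (arm.tip_reach is the distance from the TCP to the fingertips, in m); z points along the fingers, y is the direction in which the jaws open and shut (so a half turn about z gives the same grasp; the last joint's range is limited). The gripper opens to 92 mm and grips with 3 to 60 N. Pads are 20 mm wide; open, the fingers measure 128 mm over their backs; the gripper's body (75 mm by 189 mm) begins 69 mm behind the grasp point.
Start: joints at [1.171, 0.353, 1.633, -0, 1.155, -0.002], TCP at [0.242, 0.576, 0.405] pointing down, gripper open.
Joint ranges: [-2.63, 2.63], [-0.92, 2.1], [0.06, 2.66], [-1.3, 4.44], [0, 2.69], [-3.02, 3.02]. Speed limits (rad/s): [2.22, 2.22, 2.79, 3.14, 3.14, 3.14].

### API

Orientations are given as a 3x3 rotation matrix whose columns are the frame's x, y, z axes.
In Python, from plant import arm gives the robot as it stands.
- The arm moves only by the tool move_arm, never from a script. Its argument "motion" is a list of rows, each a list of 7 numbers: the shift along the tool's x, y, z in m, then the turn, a rotation vector about the tool's x, y, z in degrees, then the opening, from -1 (shut) to 1 (fully open). In form: [[tx, ty, tz, ax, ay, az, gripper], ...]. A call has 1 to 20 rows; each row is the pose to reach, as a shift and turn from the pose measured when the call began, along the tool's axes at that moment; what a row does not reach only later rows make up. A row lasts 1/12 s, in which the tool goes at most 41.7 mm and 7.16 degrees, less where a joint would pass 70% of its speed; a pose out of reach is approached as far as the arm can. A call with a gripper value outside its range is refused whole. The fingers move at their own pace and stop on an object; the grip force is fixed at half the most. Time passes only in rows, so rows that repeat a pose let the fingers close. It gives the time, the measured TCP pose, the force and the opening at its end, in the units of the state.
- arm.sense(): the state, without advancing time (a new reading comes with each control period).
- arm.get_image(name): name is "side" or "top" or "wrist"; returns a dict with "frame" (384x512x3 uint8, blue, green, red), "z_map" (384x512 float32, m along the optical axis (not along the pixel's ray), 0 where there is no reading), "fx", "fy", "cx", "cy" (pixels), "world_to_cam" (4x4, takes a point from world to camera coordinates). Camera axes: x right, y up, looking along -z (the intrinsics and any distortion apply to the point x, -y, -z); pixel columns grow to the right and rows downward; lengths in m; the calibration is good to about 2 mm. A picture is of the moment at which its call begins.
- arm.hand_in(): hands the job in, once; it reports no verdict.
The state is a dict: "time": time; "q": joint angles; "dq": joint speeds; "joint_torque": joint torques, N m; "tcp_pos": TCP position; "orientation": TCP orientation; "ft_force": force on the tool from outside, world axes, zero at the start; "wrist_torque": the same for the moment, N m; "finger_gap": finger opening in m.
Only numpy, scipy, OpenCV 4.12 (cv2) and the standard library are available. Lean on these libraries where they do the work, as an engineer would, in place of code of your own. Each camera call takes 0.05 s, during which the arm holds its last target. There are 200 camera calls.

### The job

Load the blue-framed blister pack into the guide of the tablet-emptying machine: lay it flat between the steel rail and the orange fence, domes up, and push it gently until its front end meets the shut steel gate. Let go of it, then turn the small knob sunk in the round well clockwise until you feel the fence holding the pack snugly and squarely against the rail; move the fence with the knob only, do not crush the pack or force the fingers against the well, and leave everything else on the table where it is.

Things in the scene. Friction and masses are not known exactly. Their poses are not given: they have to be found in the camera images.
- machine: tabletop blister-emptying machine, white with blue fascia, 230 x 320 x 200 mm, fixed. Origin on the table under the deck; x across the guide (well to rail), y along the feed (to gate, housing), z up. In its frame (mm): deck z = 76, y -115 to 63, bare behind y = 0. Dark steel rail, 10 high, y 0 to 55, clamped fast; its face is set anywhere from x = 75 to 81. Blue hood from y = 63, top 112; housing from y = 100
- gate: shut bright steel intake gate 70 x 5 x 12 mm on the deck, part of the machine, the end stop of the guide: its face lies at machine y = 55 mm and spans x from 8 to 78. Its frame is the machine's frame (same origin)
- fence: orange fence bar on the deck, 55 mm long (machine y 0 to 55), 8 thick, 10 high, parallel to the rail. Origin: middle of its pack-side face at deck height; its x points to the rail. Its carriage behind it is moved only by the knob, 8 mm per radian, and stays where it is left; the bar sits on springs, 8 N per mm, solid after 3 mm. Starts 54 to 66 mm from the rail; the pack is 46 mm wide
- knob: round ribbed black knob, 22 mm diameter and height, white pointer, in the well at machine x = -62, y = -45 mm. Origin: centre of its underside, 3 mm above the well's floor; top 6 mm below the deck. Clockwise from above winds the fence to the rail (1 to 2.5 rad to hold the pack). Free it takes about 0.08 N m in motion, near 0 once stopped; each newton of fence force adds up to 0.008; stays where left
- well: square grey insert 92 x 92 mm, flush with the deck, with a round well 80 mm in diameter and 31 mm deep, the knob in its middle (29 mm from the knob's side to the wall). Origin: centre of the insert's underside, 3 mm below the well's floor
- pack: blister pack in a stiff blue frame, ten white domes, 20 to 42 g; frame 46 mm wide (its x) x 100 long (its y) x 5 thick, domes to 9.5 mm height, 5 mm in from the edges; either end may go first. Origin: centre of its underside. Starts flat on the table, domes up, right of the machine, long axis within 0.5 rad of world y. 5 to 12 N from the fence holds it snugly; it slips below 3 N and buckles above 16 N
- used_pack: bystander: part-used blister pack of the same size with metal-coloured frame and green domes, loose on the table
- tray_a: bystander: lilac pill organiser tray 36 x 130 x 20 mm, loose on the table
- tray_b: bystander: lilac pill organiser tray 36 x 130 x 20 mm, loose on the table
- med_cup: bystander: clear medicine cup 40 mm in diameter, 32 mm high, loose on the table
- pill_bottle: bystander: amber tablet bottle 44 mm in diameter, 75 mm high, loose on the table
- carton: bystander: white and green medicine carton 55 x 115 x 24 mm, loose on the table
- gel_pump: bystander: white hand-gel pump bottle 68 mm in diameter, 195 mm high, loose left of the machine
Things that resemble listed ones, but are neither listed nor needed, are in the scene too. Of the things that look like the pack, take the one that is farthest to the robot's left at the start.

How it is judged:
By the outcome, as a careful person would: the job done as asked, in the order asked, and still so for the second after the job is handed in, with the robot touching nothing.
It also fails if it takes over 58 s, if anything falls off the work surface, if the arm or the gripper's body presses on something with over 40 N, if the wrist force passes 120 N, or if a joint passes its speed limit or range.

## Working session

There is one attempt and no reset: what is moved stays moved. The work goes in short steps, Python scripts to look and compute and a tool call to move; the robot and the scene stay as the last step left them, time stands still between calls to the robot, and variables do not carry over. Pictures are saved under pics/ and viewed, about 8 in all and at most 12, crops included, and the job is handed in when it is done.

Besides the shell and the picture viewer there is one more tool, called after "Emit:" as name(argument=value, ...) on one line, values as JSON. move_arm: Moves the arm, as the interface text tells. Its arguments: {"type":"object","properties":{"motion":{"type":"array","items":{"type":"array","items":{"type":"number"}}}},"required":["motion"]}

```bash
ls; mkdir -p pics; cat > h.py <<'E'
import numpy as np, cv2
from plant import arm
def look(n,save=None):
    d=arm.get_image(n)
    np.savez(''+(save or n)+'.npz',**d)
    cv2.imwrite('pics/'+(save or n)+'.png',d['frame'])
    return d
def load(n): return dict(np.load(''+n+'.npz'))
def cloud(d):
    z=d['z_map'];h,w=z.shape;u,v=np.meshgrid(np.arange(w),np.arange(h))
    p=np.stack([(u-d['cx'])/d['fx']*z,-(v-d['cy'])/d['fy']*z,-z,np.ones_like(z)],-1)
    return (p@np.linalg.inv(d['world_to_cam']).T)[...,:3]
def ray(d,u,v,zp):
    T=np.linalg.inv(d['world_to_cam']);r=T[:3,:3]@np.array([(u-d['cx'])/d['fx'],-(v-d['cy'])/d['fy'],-1]);o=T[:3,3]
    return o+r*(zp-o[2])/r[2]
def proj(d,p):
    c=d['world_to_cam']@np.append(p,1);return d['cx']+d['fx']*c[0]/-c[2],d['cy']-d['fy']*c[1]/-c[2]
E
python3 - <<'E'
from h import *
a=look('top','top1');b=look('side','side1');c=look('wrist','wrist1')
for d in(a,b,c):print(d.keys(),d['fx'],d['cx'],d['cy'],np.linalg.inv(d['world_to_cam']).round(3))
print(arm.sense(),arm.tip_reach)
cv2.imwrite('pics/m1.png',np.vstack([np.hstack([a['frame'],b['frame']])[:, :]]) [:, :].copy() if 0 else cv2.resize(a['frame'],(768,576)))
E
```

```text
pics
dict_keys(['frame', 'z_map', 'fx', 'fy', 'cx', 'cy', 'world_to_cam']) 487.54503811289567 254.3484132643114 187.3788420068703 [[-0.005  0.997 -0.074  0.392]
 [-1.    -0.004  0.012 -0.093]
 [ 0.011  0.074  0.997  1.659]
 [ 0.     0.     0.     1.   ]]
dict_keys(['frame', 'z_map', 'fx', 'fy', 'cx', 'cy', 'world_to_cam']) 435.69811869542053 261.1515647274599 184.97905203113947 [[ 0.978  0.148 -0.148  0.269]
 [-0.208  0.606 -0.768 -1.168]
 [-0.024  0.782  0.623  0.951]
 [ 0.     0.     0.     1.   ]]
dict_keys(['frame', 'z_map', 'fx', 'fy', 'cx', 'cy', 'world_to_cam']) 311.4135074619352 260.9778805280515 193.89938374397258 [[ 0.387 -0.891 -0.238  0.174]
 [ 0.922  0.373  0.101  0.604]
 [-0.001 -0.259  0.966  0.384]
 [ 0.     0.     0.     1.   ]]
{'time': 0.15, 'q': array([ 1.17061451e+00,  3.53509173e-01,  1.63396327e+00,  2.55190203e-05,
        1.15519397e+00, -2.37881267e-03]), 'dq': array([-0.00083589, -0.00164688, -0.00210934, -0.00013261, -0.00143964,
       -0.00042927]), 'joint_torque': array([-7.37762348e-04, -5.94205177e+01, -3.34467423e+01,  6.96392125e-02,
        2.04667059e-02, -1.01748187e-04]), 'tcp_pos': array([0.24203625, 0.57603989, 0.40412349]), 'orientation': array([[-9.21910317e-01,  3.87403115e-01, -4.39822554e-04],
       [ 3.87403364e-01,  9.21909797e-01, -9.79824153e-04],
       [ 2.58897926e-05, -1.07369873e-03, -9.99999423e-01]]), 'ft_force': array([-0.65853839,  0.12096596,  0.48448271]), 'wrist_torque': array([-0.00062443, -0.02436263, -0.035673  ]), 'finger_gap': 0.09197471800366346} 0.1901
```

View pics/m1.png

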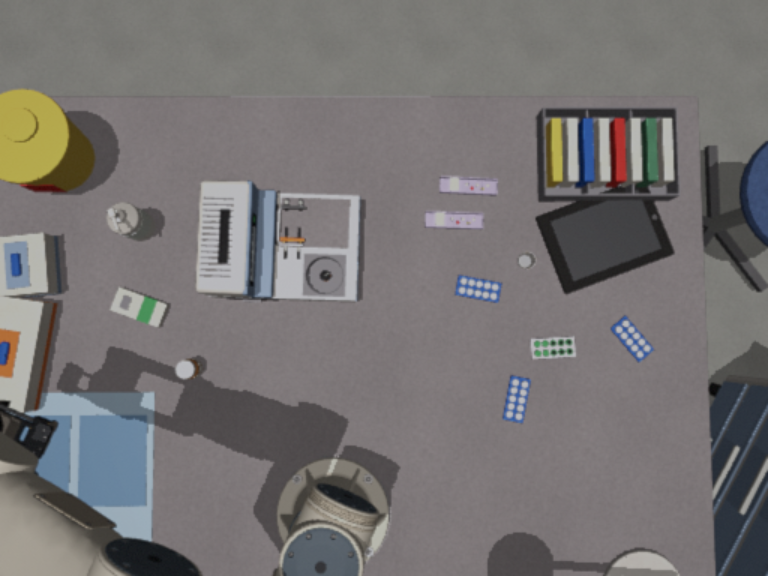

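View pics/side1.png

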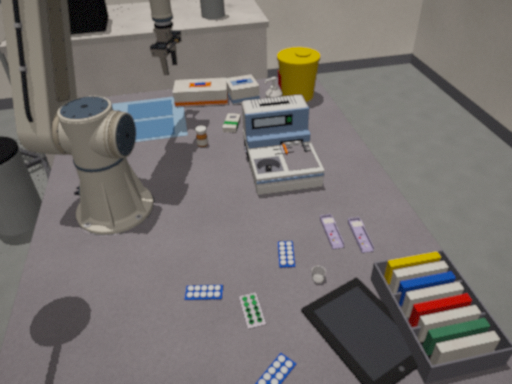

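Top view (768 px scale): three blue packs. The one farthest left is at (478,289). The machine is at (278,245), with the well at (325,275), the fence at (292,240) and the hood toward +y. Now I'll get coarse poses.

```bash
python3 - <<'E'
from h import *
d=load('top1');P=cloud(d);f=d['frame'];hsv=cv2.cvtColor(f,cv2.COLOR_BGR2HSV)
m=cv2.inRange(hsv,(105,120,60),(125,255,255));m[:,:280]=0;m[:150]=0
m=cv2.morphologyEx(m,cv2.MORPH_CLOSE,np.ones((5,5)))
for c in cv2.findContours(m,0,2)[0]:
    if cv2.contourArea(c)<150: continue
    r=cv2.minAreaRect(c);b=cv2.boxPoints(r);w=np.array([ray(d,*p,.004)[:2] for p in b])
    e=sorted([w[1]-w[0],w[2]-w[1]],key=np.linalg.norm)
    print('pack',w.mean(0).round(4),np.linalg.norm(e,axis=1).round(3),np.degrees(np.arctan2(e[1][1],e[1][0])).round(1))
z=P[...,2]
dk=((abs(z-.076)<.006)*255).astype(np.uint8);dk[:,:150]=0;dk[:,260:]=0
c=max(cv2.findContours(dk,0,2)[0],key=cv2.contourArea);r=cv2.minAreaRect(c);b=cv2.boxPoints(r)
print('deck',[ray(d,*p,.076)[:2].round(4) for p in b])
g=cv2.cvtColor(f,cv2.COLOR_BGR2GRAY)
fm=cv2.inRange(hsv,(8,150,120),(20,255,255));ys,xs=np.nonzero(fm[:, 150:260]);print('fence px',xs.mean()+150,ys.mean(),len(xs),ray(d,xs.mean()+150,ys.mean(),.086))
print('well px->',ray(d,325/1.5,275/1.5,.076))
E
```

```text
pack [ 0.2493 -0.4129] [0.045 0.098] -11.7
pack [ 0.3831 -0.6773] [0.044 0.099] -140.6
pack [ 0.4983 -0.3303] [0.045 0.099] -100.9
deck [array([0.475 , 0.1269]), array([0.7053, 0.1209]), array([ 0.6987, -0.0647]), array([ 0.4683, -0.0568])]
fence px 194.76923076923077 159.26923076923077 26 [0.60133575 0.08161752 0.086     ]
well px-> [0.52354357 0.01122899 0.076     ]
```

Emit:
move_arm(motion=[[-0.48,-0.61,0.0,0,0,62,1],[-0.48,-0.61,0.0,0,0,62,1],[-0.48,-0.61,0.0,0,0,62,1],[-0.48,-0.61,0.0,0,0,62,1],[-0.48,-0.61,0.0,0,0,62,1],[-0.48,-0.61,0.0,0,0,62,1],[-0.48,-0.61,0.0,0,0,62,1],[-0.48,-0.61,0.0,0,0,62,1],[-0.48,-0.61,0.0,0,0,62,1],[-0.48,-0.61,0.0,0,0,62,1],[-0.48,-0.61,0.0,0,0,62,1],[-0.48,-0.61,0.0,0,0,62,1],[-0.48,-0.61,0.0,0,0,62,1],[-0.48,-0.61,0.0,0,0,62,1],[-0.48,-0.61,0.0,0,0,62,1],[-0.48,-0.61,0.0,0,0,62,1],[-0.48,-0.61,0.0,0,0,62,1],[-0.48,-0.61,0.0,0,0,62,1],[-0.48,-0.61,0.0,0,0,62,1],[-0.48,-0.61,0.0,0,0,62,1]])

```text
time: 1.82
tcp_pos: [0.4493, -0.1764, 0.4048]
orientation: [[-0.088, 0.996, 0.001], [0.996, 0.088, -0.003], [-0.003, 0.0, -1.0]]
ft_force: [-0.1, 0.6, 0.4]
finger_gap: 0.0918
```

Emit:
move_arm(motion=[[-0.186,0.027,0.08,0,0,16,1],[-0.186,0.027,0.08,0,0,16,1],[-0.186,0.027,0.08,0,0,16,1],[-0.186,0.027,0.08,0,0,16,1],[-0.186,0.027,0.08,0,0,16,1],[-0.186,0.027,0.08,0,0,16,1],[-0.186,0.027,0.08,0,0,16,1],[-0.186,0.027,0.08,0,0,16,1]])

```text
time: 2.48
tcp_pos: [0.4923, -0.3588, 0.3249]
orientation: [[0.191, 0.982, -0.0], [0.982, -0.191, -0.001], [-0.001, -0.0, -1.0]]
ft_force: [-0.2, 0.3, 0.7]
finger_gap: 0.0916
```

```bash
cat >> h.py <<'E'
def row(x,y,z,yaw):
    "world TCP target, tool-y heading in deg -> move row (tool pointing down)"
    s=arm.sense();R=s['orientation'];t=R.T@(np.array([x,y,z])-s['tcp_pos'])
    a=np.radians(yaw);Y=np.array([np.cos(a),np.sin(a),0]);Z=np.array([0,0,-1.]);D=np.column_stack([np.cross(Y,Z),Y,Z])
    return np.r_[t.round(4),np.degrees(cv2.Rodrigues(R.T@D)[0].ravel()).round(2)].tolist()
E
python3 - <<'E'
from h import *
d=look('wrist','w2');f=d['frame'];hsv=cv2.cvtColor(f,cv2.COLOR_BGR2HSV)
m=cv2.inRange(hsv,(105,120,40),(125,255,255));m=cv2.morphologyEx(m,cv2.MORPH_CLOSE,np.ones((15,15)))
for c in cv2.findContours(m,0,2)[0]:
    if cv2.contourArea(c)<500: continue
    w=np.array([ray(d,*p[0],.005)[:2] for p in c],np.float32);r=cv2.minAreaRect(w*1000);print(np.round(r[0],1),np.round(r[1],1),r[2])
print(arm.sense()['tcp_pos'],arm.sense()['orientation'].round(3),arm.sense()['ft_force'])
E
```

```text
[ 251.9 -403.9] [ 31.  102.8] 77.3280258178711
[ 498.9 -329.5] [97.7 45.6] 79.03064727783203
[ 0.49242682 -0.35839749  0.32547605] [[ 0.19   0.982  0.   ]
 [ 0.982 -0.19  -0.002]
 [-0.002  0.001 -1.   ]] [0.20053868 0.14608678 0.57950113]
```

View pics/w2.png

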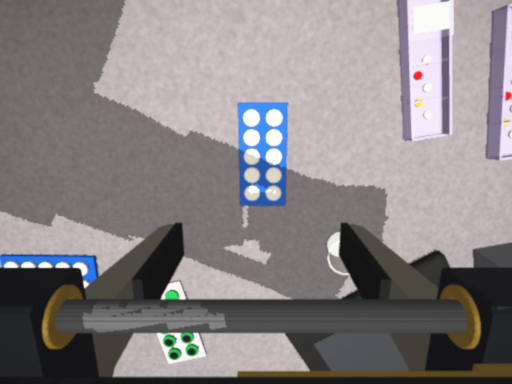

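View shows the target pack at (263,153), and the cup near the right finger at (345,253). I'll check the cup clearance and compute the descent.

```bash
python3 - <<'E'
from h import *
d=load('top1');P=cloud(d);f=d['frame']
print('cup top',ray(d,350,173,.032))
w=load('w2');print('cup wrist',ray(w,343,253,.016))
a=np.radians(79.03);u=np.array([np.cos(a),np.sin(a)])
g=np.array([.4989,-.3295])-.032*u;print(g)
print(row(*g,.1901+.0025,-10.97)); print(row(*g,.1901+.03,-10.97))
E
```

```text
cup top [ 0.56024804 -0.43358968  0.032     ]
cup wrist [ 0.56062938 -0.44060244  0.016     ]
[ 0.49281056 -0.36091526]
[-0.0021, 0.0008, 0.1329, 0.04, 0.11, 0.02]
[-0.0022, 0.0008, 0.1054, 0.04, 0.11, 0.02]
```

Emit:
move_arm(motion=[[-0.002,0.001,0.04,0,0.1,0,0.35],[-0.002,0.001,0.08,0,0.1,0,0.35],[-0.002,0.001,0.105,0,0.1,0,0.35],[-0.002,0.001,0.12,0,0.1,0,0.35],[-0.002,0.001,0.128,0,0.1,0,0.35],[-0.002,0.001,0.133,0,0.1,0,0.35],[-0.002,0.001,0.134,0,0.1,0,0.35],[-0.002,0.001,0.134,0,0.1,0,0.35],[-0.002,0.001,0.134,0,0.1,0,0.2],[-0.002,0.001,0.134,0,0.1,0,-0.1],[-0.002,0.001,0.134,0,0.1,0,-0.1],[-0.002,0.001,0.134,0,0.1,0,-0.1],[-0.002,0.001,0.134,0,0.1,0,-0.1],[-0.002,0.001,0.134,0,0.1,0,-0.1]])

```text
time: 3.7
tcp_pos: [0.4934, -0.3611, 0.1924]
orientation: [[0.19, 0.982, 0.002], [0.982, -0.19, -0.001], [-0.001, 0.002, -1.0]]
ft_force: [-1.3, 1.3, 7.1]
finger_gap: 0.0451
```

Emit:
move_arm(motion=[[0,0,-0.02,0,0,0,-0.5],[0,0,-0.06,0,0,0,-0.5],[0.02,0.005,-0.1,0,0,-1,-0.5],[0.055,0.015,-0.12,0,0,-2,-0.5],[0.09,0.025,-0.14,0,0,-3,-0.5],[0.125,0.035,-0.16,0,0,-4,-0.5],[0.16,0.045,-0.18,0,0,-5,-0.5],[0.195,0.055,-0.2,0,0,-6,-0.5],[0.23,0.065,-0.2,0,0,-7,-0.5],[0.265,0.075,-0.2,0,0,-8,-0.5],[0.295,0.082,-0.2,0,0,-9,-0.5],[0.31,0.085,-0.2,0,0,-9,-0.5],[0.31,0.085,-0.2,0,0,-9,-0.5],[0.31,0.085,-0.2,0,0,-9,-0.5]])

```text
time: 4.87
tcp_pos: [0.6353, -0.0726, 0.3922]
orientation: [[0.033, 0.999, 0.001], [0.999, -0.033, -0.001], [-0.001, 0.001, -1.0]]
ft_force: [-0.5, -0.6, -1.5]
finger_gap: 0.0448
```

```bash
python3 - <<'E'
from h import *
d=look('wrist','w3');cv2.imwrite('pics/w3b.png',cv2.resize(d['frame'],(800,600)))
s=arm.sense();print(s['tcp_pos'],s['orientation'].round(3),s['finger_gap'],s['ft_force'])
E
```

```text
[ 0.635001   -0.07340038  0.39213446] [[ 0.034  0.999  0.001]
 [ 0.999 -0.034 -0.002]
 [-0.001  0.001 -1.   ]] 0.044875887597648274 [ 0.7917242  -0.69305849  0.06727632]
```

View pics/w3b.png

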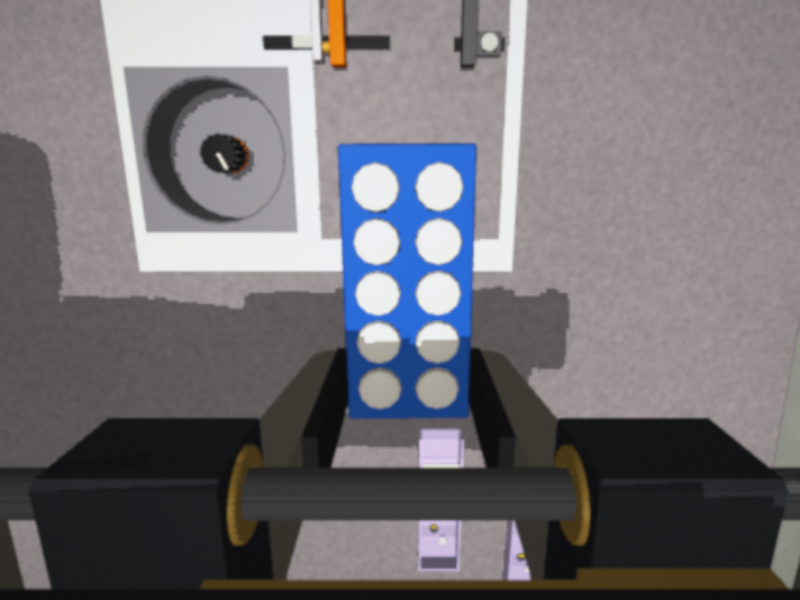

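Pack is held level and square: front edge at row 145, columns 339–476 (800 px scale). Ahead, the fence face is at column ≈345 and the rail face at ≈462, with the well at (222,150). Now measuring these.

```bash
python3 - <<'E'
from h import *
d=load('w3');f=d['frame'];hsv=cv2.cvtColor(f,cv2.COLOR_BGR2HSV)
g=lambda p,z:ray(d,p[0],p[1],z)[:2].round(4)
m=cv2.inRange(hsv,(105,120,40),(125,255,255));m=cv2.morphologyEx(m,cv2.MORPH_CLOSE,np.ones((15,15)))
c=max(cv2.findContours(m,0,2)[0],key=cv2.contourArea)
w=np.array([g(p[0],.205) for p in c],np.float32)*1000;r=cv2.minAreaRect(w);print('pack',np.round(r[0],1),np.round(r[1],1),r[2])
# insert: outer boundary of grey square vs white
gr=cv2.inRange(hsv,(0,0,60),(180,45,200));gr[:40]=0;gr[155:]=0;gr[:,:76]=0;gr[:,195:]=0
c=max(cv2.findContours(gr,0,2)[0],key=cv2.contourArea)
w=np.array([g(p[0],.076) for p in c],np.float32)*1000;r=cv2.minAreaRect(w);print('insert',np.round(r[0],1),np.round(r[1],1),r[2])
# deck white rear edge & side edges
gray=cv2.cvtColor(f,cv2.COLOR_BGR2GRAY).astype(int)
for v in (5,15,25,36): print(v,'row',[(int(x)) for x in gray[v,190:340:2]])
for n,m2 in(('orange',cv2.inRange(hsv,(5,150,100),(22,255,255))),):
    m2[60:]=0
    for v in (5,15,25,35):
        x=np.nonzero(m2[v])[0]; print(n,v,x.min(),x.max(),g((x.max()+.5,v),.086))
P=cloud(d)
for u,v in((150,20),(250,20),(235,130),(300,15),(218,20)):print((u,v),P[v,u].round(4))
E
```

```text
pack [636.  -40.5] [99.1 46.1] 88.24827575683594
insert [524.7  15. ] [92.  91.9] 88.15238952636719
5 row [232, 232, 232, 231, 222, 229, 229, 152, 117, 148, 142, 149, 149, 152, 139, 79, 147, 148, 148, 150, 154, 155, 154, 152, 152, 146, 145, 146, 146, 148, 146, 143, 144, 145, 149, 151, 148, 146, 148, 148, 145, 146, 146, 143, 147, 154, 157, 153, 149, 150, 149, 147, 142, 72, 98, 98, 97, 98, 120, 145, 147, 145, 146, 149, 146, 141, 142, 142, 200, 231, 231, 231, 231, 218, 149]
15 row [233, 232, 233, 233, 222, 228, 231, 180, 127, 153, 141, 150, 151, 152, 145, 69, 130, 159, 156, 155, 154, 155, 155, 152, 150, 150, 151, 152, 148, 145, 145, 147, 151, 154, 150, 151, 152, 148, 150, 154, 152, 148, 150, 155, 152, 151, 152, 152, 148, 148, 151, 154, 136, 75, 98, 100, 98, 97, 127, 143, 141, 143, 142, 141, 143, 144, 143, 145, 205, 233, 232, 232, 232, 196, 139]
25 row [219, 220, 220, 220, 220, 224, 233, 213, 73, 55, 97, 151, 152, 153, 152, 78, 30, 46, 47, 48, 48, 46, 47, 46, 47, 48, 48, 48, 47, 56, 138, 155, 156, 157, 155, 155, 157, 158, 154, 154, 157, 157, 150, 145, 147, 150, 152, 155, 156, 153, 116, 49, 44, 75, 99, 101, 98, 95, 103, 174, 214, 212, 213, 213, 166, 90, 67, 144, 216, 233, 234, 233, 232, 173, 145]
36 row [234, 235, 235, 235, 233, 211, 232, 226, 94, 118, 121, 151, 154, 155, 156, 107, 144, 160, 155, 156, 155, 158, 159, 159, 158, 156, 156, 159, 164, 165, 162, 156, 151, 148, 145, 148, 150, 154, 152, 149, 151, 153, 151, 154, 156, 153, 149, 147, 147, 151, 153, 150, 112, 86, 101, 102, 99, 86, 82, 83, 83, 85, 85, 85, 88, 137, 148, 178, 233, 235, 234, 234, 228, 151, 143]
orange 5 210 219 [0.6063 0.0842]
orange 15 211 220 [0.6066 0.0768]
orange 25 210 220 [0.6061 0.0694]
orange 35 211 220 [0.6056 0.0618]
(150, 20) [0.5452 0.0774 0.0768]
(250, 20) [0.6306 0.0746 0.0771]
(235, 130) [ 0.6236 -0.0094  0.2083]
(300, 15) [0.6722 0.0747 0.0862]
(218, 20) [0.6044 0.073  0.0868]
```

Emit:
move_arm(motion=[[0.03,0.001,0.01,0,0,0,-0.5],[0.06,0.002,0.04,0,0,0,-0.5],[0.078,0.003,0.07,0,0,0,-0.5],[0.082,0.003,0.09,0,0,0,-0.5],[0.082,0.003,0.105,0,0,0,-0.5],[0.082,0.003,0.112,0,0,0,-0.5],[0.082,0.003,0.115,0,0,0,-0.5],[0.082,0.003,0.115,0,0,0,-0.5],[0.082,0.003,0.115,0,0,0,-0.5]])

```text
time: 5.67
tcp_pos: [0.6412, 0.0073, 0.278]
orientation: [[0.036, 0.999, 0.002], [0.999, -0.036, -0.002], [-0.002, 0.002, -1.0]]
ft_force: [-1.0, 0.7, 0.2]
finger_gap: 0.045
```

```bash
python3 - <<'E'
from h import *
d=look('wrist','w4');cv2.imwrite('pics/w4b.png',cv2.resize(d['frame'],(800,600)))
s=arm.sense();print(s['tcp_pos'],s['orientation'].round(3),s['finger_gap'],s['ft_force'])
E
```

```text
[0.64136303 0.0074872  0.27828697] [[ 0.035  0.999  0.003]
 [ 0.999 -0.035 -0.002]
 [-0.001  0.003 -1.   ]] 0.044625056572825096 [ 1.34396706  0.06705805 -0.9994091 ]
```

View pics/w4b.png

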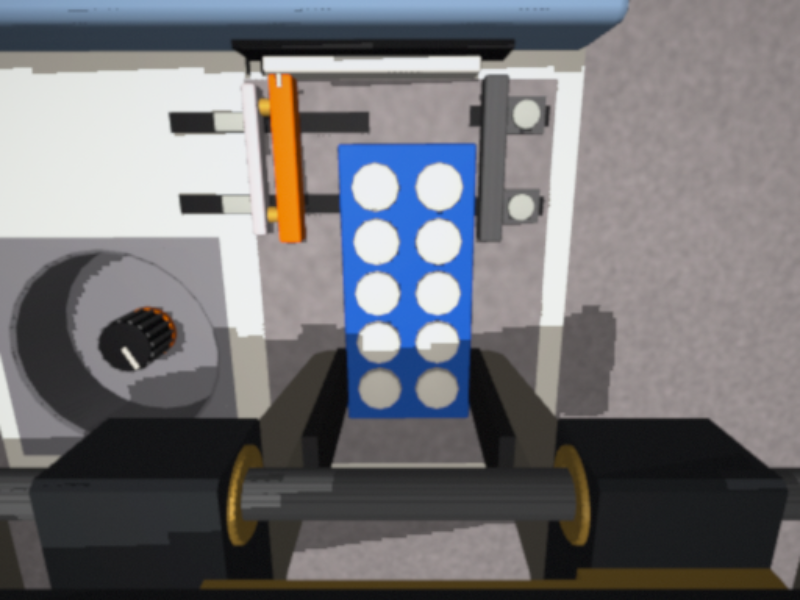

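Pack sits over the guide: right edge at column 475, rail face at 480–484, fence face at 302, gate at row ≈78 and pack front at row 145. I'll lower it and advance.

Emit:
move_arm(motion=[[0,-0.001,0.003,0,0,0,-0.5],[0,-0.001,0.006,0,0,0,-0.5],[0,-0.001,0.0085,0,0,0,-0.5],[0,-0.001,0.0095,0,0,0,-0.5],[0,-0.001,0.0095,0,0,0,-0.5],[0,-0.001,0.0095,0,0,0,-0.5]])

```text
time: 6.22
tcp_pos: [0.6404, 0.0076, 0.2687]
orientation: [[0.035, 0.999, 0.003], [0.999, -0.035, -0.002], [-0.001, 0.003, -1.0]]
ft_force: [0.4, -1.3, -0.7]
finger_gap: 0.0447
```

Emit:
move_arm(motion=[[0,0,0.0005,0,0,0,-0.5],[0,0,0.001,0,0,0,-0.5],[0,0,0.001,0,0,0,-0.5]])

```text
time: 6.47
tcp_pos: [0.6404, 0.0076, 0.2685]
orientation: [[0.035, 0.999, 0.003], [0.999, -0.035, -0.002], [-0.002, 0.003, -1.0]]
ft_force: [-2.4, -1.3, 5.9]
finger_gap: 0.0449
```

Emit:
move_arm(motion=[[0,0,0.0005,0,0,0,-0.5],[0,0,0.001,0,0,0,-0.5],[0,0,0.001,0,0,0,-0.5]])

```text
time: 6.72
tcp_pos: [0.6404, 0.0076, 0.2684]
orientation: [[0.035, 0.999, 0.003], [0.999, -0.035, -0.002], [-0.002, 0.003, -1.0]]
ft_force: [-4.0, 0.5, 10.3]
finger_gap: 0.0447
```

Deck contact found at TCP z ≈ 0.2685. I'll unload slightly and advance.

Emit:
move_arm(motion=[[0.002,0,-0.0003,0,0,0,-0.5],[0.005,0,-0.0003,0,0,0,-0.5],[0.008,0,-0.0003,0,0,0,-0.5],[0.011,0,-0.0003,0,0,0,-0.5],[0.014,0,-0.0003,0,0,0,-0.5],[0.0155,0,-0.0003,0,0,0,-0.5],[0.0155,0,-0.0003,0,0,0,-0.5]])

```text
time: 7.3
tcp_pos: [0.641, 0.0236, 0.2685]
orientation: [[0.035, 0.999, 0.003], [0.999, -0.035, -0.002], [-0.001, 0.003, -1.0]]
ft_force: [-0.1, -0.7, -0.3]
finger_gap: 0.0447
```

Emit:
move_arm(motion=[[0.001,0,0,0,0,0,-0.5],[0.002,0,0,0,0,0,-0.5],[0.002,0,0,0,0,0,-0.5]])

```text
time: 7.55
tcp_pos: [0.6411, 0.0258, 0.2686]
orientation: [[0.035, 0.999, 0.003], [0.999, -0.035, -0.001], [-0.001, 0.003, -1.0]]
ft_force: [0.4, 0.9, -0.5]
finger_gap: 0.0449
```

Emit:
move_arm(motion=[[0.0008,0,0,0,0,0,-0.5],[0.0015,0,0,0,0,0,-0.5],[0.0015,0,0,0,0,0,-0.5]])

```text
time: 7.8
tcp_pos: [0.6411, 0.0273, 0.2685]
orientation: [[0.035, 0.999, 0.003], [0.999, -0.035, -0.001], [-0.001, 0.003, -1.0]]
ft_force: [0.9, 0.2, -0.3]
finger_gap: 0.0449
```

Emit:
move_arm(motion=[[0.0005,0,0,0,0,0,-0.5],[0.001,0,0,0,0,0,-0.5],[0.001,0,0,0,0,0,-0.5]])

```text
time: 8.05
tcp_pos: [0.6412, 0.0284, 0.2685]
orientation: [[0.035, 0.999, 0.003], [0.999, -0.035, -0.001], [-0.001, 0.003, -1.0]]
ft_force: [0.0, -0.2, 0.8]
finger_gap: 0.0447
```

Emit:
move_arm(motion=[[0.0005,0,0,0,0,0,-0.5],[0.001,0,0,0,0,0,-0.5],[0.001,0,0,0,0,0,-0.5]])

```text
time: 8.3
tcp_pos: [0.6412, 0.0292, 0.2685]
orientation: [[0.035, 0.999, 0.003], [0.999, -0.035, -0.002], [-0.002, 0.003, -1.0]]
ft_force: [-0.4, -2.9, 1.0]
finger_gap: 0.0449
```

Emit:
move_arm(motion=[[0.0004,0,0,0,0,0,-0.5],[0.0004,0,0,0,0,0,-0.5]])

```text
time: 8.47
tcp_pos: [0.6411, 0.0293, 0.2685]
orientation: [[0.034, 0.999, 0.002], [0.999, -0.034, -0.003], [-0.002, 0.003, -1.0]]
ft_force: [-0.7, -4.6, 0.7]
finger_gap: 0.0445
```

Emit:
move_arm(motion=[[0.0003,0,0,0,0,0,-0.5],[0.0003,0,0,0,0,0,-0.5]])

```text
time: 8.63
tcp_pos: [0.6412, 0.0294, 0.2685]
orientation: [[0.034, 0.999, 0.002], [0.999, -0.034, -0.003], [-0.003, 0.003, -1.0]]
ft_force: [0.3, -4.6, 0.5]
finger_gap: 0.0448
```

Gate contact confirmed at 4.6 N steady with no advance. Releasing and rising.

Emit:
move_arm(motion=[[0,0,0,0,0,0,0.1],[0,0,0,0,0,0,0.3],[0,0,0,0,0,0,0.4],[0,0,0,0,0,0,0.4],[0,0,0,0,0,0,0.4],[0,0,-0.01,0,0,0,0.4],[0,0,-0.03,0,0,0,0.4],[-0.01,0,-0.06,0,0,0,0.4],[-0.02,-0.02,-0.08,0,0,0,0.4],[-0.03,-0.04,-0.08,0,0,0,0.4],[-0.03,-0.05,-0.08,0,0,0,0.4],[-0.03,-0.05,-0.08,0,0,0,0.4],[-0.03,-0.05,-0.08,0,0,0,0.4]])

```text
time: 9.72
tcp_pos: [0.5899, 0.0017, 0.3486]
orientation: [[0.035, 0.999, 0.003], [0.999, -0.035, -0.003], [-0.002, 0.003, -1.0]]
ft_force: [0.4, 0.0, 0.2]
finger_gap: 0.0641
```

```bash
python3 - <<'E'
from h import *
d=look('wrist','w5');cv2.imwrite('pics/w5b.png',cv2.resize(d['frame'],(800,600)))
s=arm.sense();print(s['tcp_pos'],s['orientation'].round(3),s['finger_gap'],s['ft_force'],s['wrist_torque'])
E
```

```text
[0.5904354  0.0017586  0.34838787] [[ 0.034  0.999  0.003]
 [ 0.999 -0.034 -0.003]
 [-0.003  0.003 -1.   ]] 0.0643701560569243 [-0.57848191  0.80718489  0.01319821] [-0.10066504  0.03233519  0.04222533]
```

View pics/w5b.png

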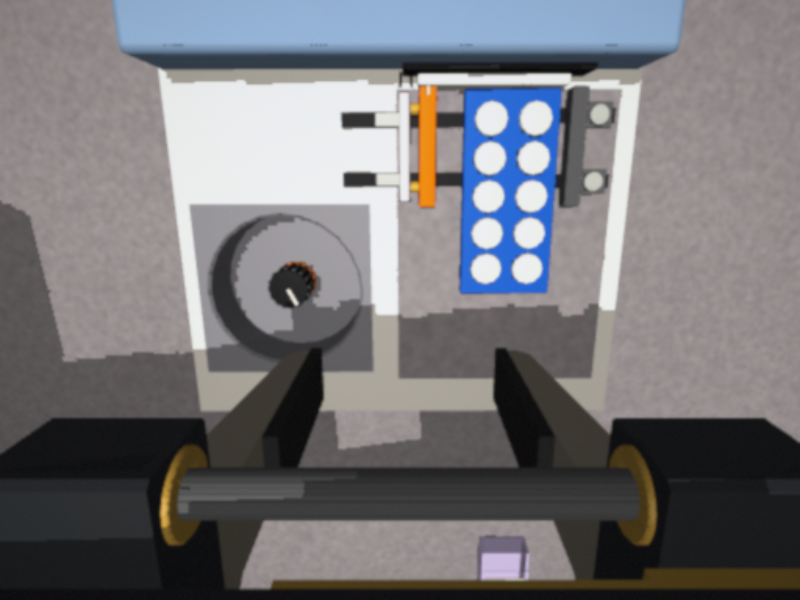

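Pack is in the guide: front edge at row 88 against the gate (row 84), about 12 mm from the fence and 3 mm from the rail. Knob is near (291,285). Measuring the well.

```bash
python3 - <<'E'
from h import *
d=load('w5');f=d['frame'];hsv=cv2.cvtColor(f,cv2.COLOR_BGR2HSV)
g=lambda p,z:ray(d,p[0],p[1],z)[:2]
q=[(190/1.5625,205/1.5625),(369/1.5625,205/1.5625),(373/1.5625,371/1.5625),(208/1.5625,371/1.5625)]
print('corners',[g(p,.076).round(4) for p in q],np.mean([g(p,.076) for p in q],0).round(4))
k=cv2.inRange(hsv,(0,0,0),(180,255,60));k[:160]=0;k[200:]=0;k[:,:165]=0;k[:,210:]=0
ys,xs=np.nonzero(k);print('knob dark',xs.min(),xs.max(),ys.min(),ys.max())
ctr=cv2.minEnclosingCircle(max(cv2.findContours(k,0,2)[0],key=cv2.contourArea));print(ctr)
cv2.imwrite('pics/k.png',cv2.resize(f[150:210,155:220],None,fx=9,fy=9,interpolation=cv2.INTER_NEAREST))
print('knobtop',g((291/1.5625,285/1.5625),.070).round(4))
P=cloud(d);s=P[150:215,150:240].reshape(-1,3);t=s[abs(s[:,2]-.0705)<.0025];t=t[np.linalg.norm(t[:,:2]-[.5247,.015],axis=1)<.018];print('depth',len(t),np.median(t,0),t.min(0),t.max(0))
E
```

```text
corners [array([0.4812, 0.0615]), array([0.5723, 0.0583]), array([ 0.5696, -0.0328]), array([ 0.4775, -0.0295])] [0.5251 0.0144]
knob dark 173 200 169 196
((186.1299285888672, 182.10629272460938), 14.213752746582031)
knobtop [0.527  0.0166]
depth 526 [0.52504785 0.01556619 0.07019347] [0.51350698 0.00341697 0.06805055] [0.53604718 0.02650904 0.07237745]
```

View pics/k.png

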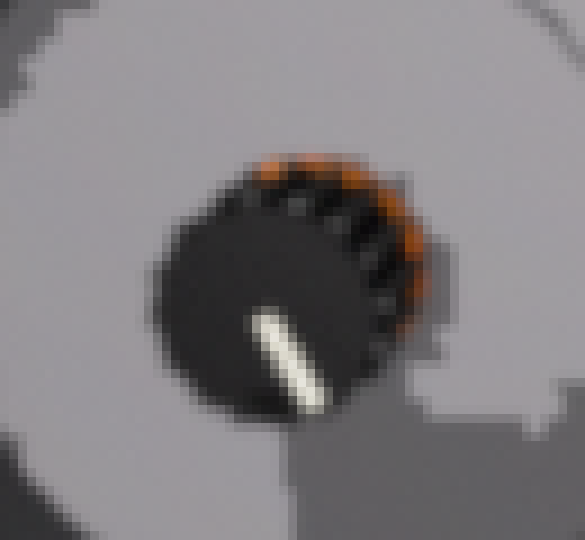

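```bash
python3 - <<'E'
from h import *
print(row(.5251,.0145,.30,85),arm.sense()['q'].round(2))
E
```

```text
[0.0106, -0.0659, 0.0482, 0.02, 0.24, -86.96] [ 0.    0.36  1.76 -0.    1.02  0.04]
```

Emit:
move_arm(motion=[[0.01,-0.02,0,0,0.2,-7,-0.28],[0.01,-0.04,0,0,0.2,-14,-0.28],[0.01,-0.06,0.01,0,0.2,-21,-0.28],[0.0106,-0.066,0.02,0,0.2,-28,-0.28],[0.0106,-0.066,0.03,0,0.2,-35,-0.28],[0.0106,-0.066,0.04,0,0.2,-42,-0.28],[0.0106,-0.066,0.048,0,0.2,-49,-0.28],[0.0106,-0.066,0.048,0,0.2,-56,-0.28],[0.0106,-0.066,0.048,0,0.2,-63,-0.28],[0.0106,-0.066,0.048,0,0.2,-70,-0.28],[0.0106,-0.066,0.048,0,0.2,-77,-0.28],[0.0106,-0.066,0.048,0,0.2,-84,-0.28],[0.0106,-0.066,0.048,0,0.2,-87,-0.28],[0.0106,-0.066,0.048,0,0.2,-87,-0.28],[0.0106,-0.066,0.048,0,0.2,-87,-0.28]])

```text
time: 11.02
tcp_pos: [0.5256, 0.0149, 0.2996]
orientation: [[-0.996, 0.088, -0.0], [0.088, 0.996, -0.0], [-0.0, -0.0, -1.0]]
ft_force: [0.5, 0.4, 0.4]
finger_gap: 0.0332
```

```bash
python3 - <<'E'
from h import *
print(row(.5251,.0145,.2431,85),arm.sense())
d=look('wrist','w6');cv2.imwrite('pics/w6b.png',cv2.resize(d['frame'],(800,600)))
E
```

```text
[0.0005, -0.0004, 0.0565, -0.01, 0.0, -0.07] {'time': 11.0167, 'q': array([ 2.54706368e-02,  3.30860625e-01,  1.93753708e+00, -2.81552936e-04,
        8.73218541e-01, -1.45668601e+00]), 'dq': array([-0.00383142, -0.00533105,  0.00629388, -0.00091906,  0.0001051 ,
        0.01365569]), 'joint_torque': array([-1.35157272e-03, -5.09334791e+01, -2.66031396e+01, -1.02774802e-02,
        7.71333673e-02, -3.51380613e-01]), 'tcp_pos': array([0.52558442, 0.01485381, 0.29962743]), 'orientation': array([[-9.96090070e-01,  8.83434941e-02, -1.80702376e-05],
       [ 8.83434959e-02,  9.96090046e-01, -2.16312647e-04],
       [-1.11023124e-06, -2.17063267e-04, -9.99999976e-01]]), 'ft_force': array([0.49570604, 0.38709322, 0.41767372]), 'wrist_torque': array([ 0.04696621, -0.0226584 , -0.02772549]), 'finger_gap': 0.03315335133734169}
```

View pics/w6b.png

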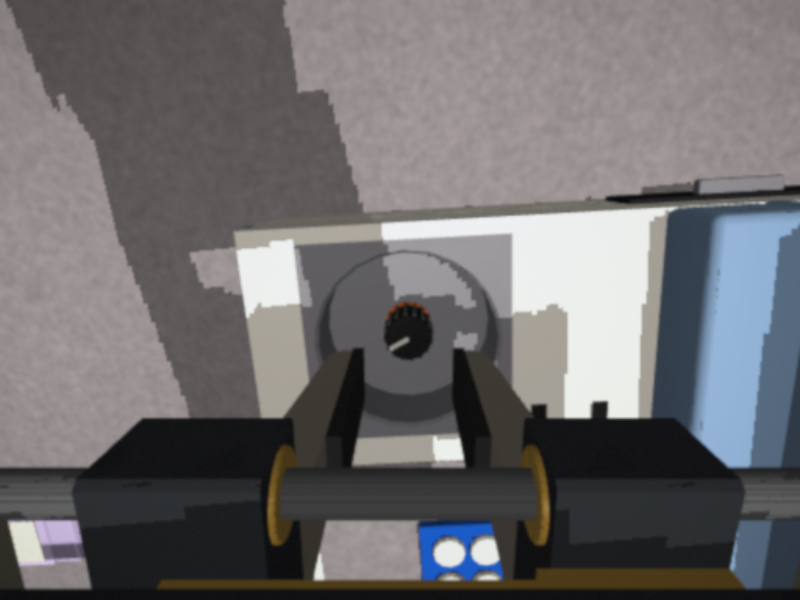

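Knob (408,332) is centred between the fingertips (363, 453). I'll cross-check its position from this opposite heading.

```bash
python3 - <<'E'
from h import *
d=load('w6');print(ray(d,407.5/1.5625,333/1.5625,.070).round(4))
# well rim as circle seen at deck height
for p in((236+92/1.0-27,0),):pass
q=[(300,243),(512,234),(512,433),(311,435)]
print([ray(d,u/1.5625,v/1.5625,.076)[:2].round(4) for u,v in q[:2]])
print(arm.sense()['tcp_pos'],arm.sense()['time'])
E
```

```text
[0.5228 0.015  0.07  ]
[array([ 0.4772, -0.0264]), array([0.4812, 0.0625])]
[0.52545135 0.01478996 0.29973759] 11.0667
```

Emit:
move_arm(motion=[[0.001,0,0.01,0,0,0,-0.28],[0.001,0,0.02,0,0,0,-0.28],[0.001,0,0.028,0,0,0,-0.28],[0.001,0,0.034,0,0,0,-0.28],[0.001,0,0.04,0,0,0,-0.28],[0.001,0,0.042,0,0,0,-0.28],[0.001,0,0.042,0,0,0,-0.28]])

```text
time: 11.65
tcp_pos: [0.5242, 0.0148, 0.257]
orientation: [[-0.996, 0.089, -0.001], [0.089, 0.996, -0.0], [0.001, -0.0, -1.0]]
ft_force: [-1.1, -0.6, 0.7]
finger_gap: 0.0331
```

Emit:
move_arm(motion=[[0,0,0.004,0,0,0,-0.28],[0,0,0.009,0,0,0,-0.28],[0,0,0.013,0,0,0,-0.28],[0,0,0.014,0,0,0,-0.28],[0,0,0.014,0,0,0,-0.28]])

```text
time: 12.07
tcp_pos: [0.5241, 0.0148, 0.2426]
orientation: [[-0.996, 0.089, -0.002], [0.089, 0.996, -0.0], [0.002, -0.0, -1.0]]
ft_force: [-0.8, -0.2, 0.7]
finger_gap: 0.0332
```

Emit:
move_arm(motion=[[0,0,0,0,0,0,-0.38],[0,0,0,0,0,0,-0.45],[0,0,0,0,0,0,-0.5],[0,0,0,0,0,0,-0.55],[0,0,0,0,0,0,-0.6],[0,0,0,0,0,0,-0.6]])

```text
time: 12.57
tcp_pos: [0.5242, 0.0149, 0.2428]
orientation: [[-0.996, 0.089, -0.001], [0.089, 0.996, -0.0], [0.001, -0.0, -1.0]]
ft_force: [0.3, 1.7, 0.5]
finger_gap: 0.021
```

Gripped (gap 21 mm, side force <2 N). Turning clockwise, reading the torque while in motion.

Emit:
move_arm(motion=[[0,0,0,0,0,4,-0.8],[0,0,0,0,0,8,-0.8],[0,0,0,0,0,12,-0.8],[0,0,0,0,0,16,-0.8],[0,0,0,0,0,20,-0.8],[0,0,0,0,0,24,-0.8]])

```text
time: 13.07
tcp_pos: [0.5243, 0.0153, 0.2428]
orientation: [[-0.872, 0.489, -0.001], [0.489, 0.872, 0.001], [0.001, 0.0, -1.0]]
ft_force: [1.2, 5.6, -0.0]
finger_gap: 0.0212
```

```bash
cat > t.py <<'E'
from h import *
s=arm.sense();R=s['orientation']
print('yaw',np.degrees(np.arctan2(R[1,1],R[0,1])).round(2),'tau',s['wrist_torque'].round(4),'j6',s['joint_torque'][5].round(3),'dq6',s['dq'][5].round(3),'F',s['ft_force'].round(1),s['finger_gap'].round(4),s['time'])
E
python3 t.py
```

```text
Traceback (most recent call last):
  File "t.py", line 3, in <module>
    print('yaw',np.degrees(np.arctan2(R[1,1],R[0,1])).round(2),'tau',s['wrist_torque'].round(4),'j6',s['joint_torque'][5].round(3),'dq6',s['dq'][5].round(3),'F',s['ft_force'].round(1),s['finger_gap'].round(4),s['time'])
                                                                                                                                                                                        ^^^^^^^^^^^^^^^^^^^^^
AttributeError: 'float' object has no attribute 'round'
```

```bash
sed -i "s/s\['finger_gap'\].round(4)/s['finger_gap']/" t.py; python3 t.py
```

```text
yaw 60.69 tau [ 0.909  -0.18    0.0707] j6 -1.291 dq6 0.834 F [ 1.2  5.6 -0. ] 0.02124951590593376 13.0667
```

Emit:
move_arm(motion=[[0.0003,0.0006,0,0,0,4,-0.8],[0.0003,0.0006,0,0,0,8,-0.8],[0.0003,0.0006,0,0,0,12,-0.8],[0.0003,0.0006,0,0,0,16,-0.8],[0.0003,0.0006,0,0,0,20,-0.8],[0.0003,0.0006,0,0,0,24,-0.8]])

```text
time: 13.57
tcp_pos: [0.5246, 0.016, 0.2428]
orientation: [[-0.595, 0.804, -0.0], [0.804, 0.595, 0.001], [0.001, 0.0, -1.0]]
ft_force: [1.7, 0.4, -1.3]
finger_gap: 0.0211
```

```bash
python3 t.py
```

```text
yaw 36.51 tau [ 0.0689 -0.2963  0.1056] j6 -1.296 dq6 0.831 F [ 1.7  0.4 -1.3] 0.021149385048114804 13.5667
```

Emit:
move_arm(motion=[[0,0,0,0,0,4,-0.8],[0,0,0,0,0,8,-0.8],[0,0,0,0,0,12,-0.8],[0,0,0,0,0,16,-0.8]])

```text
time: 13.9
tcp_pos: [0.5248, 0.0161, 0.2428]
orientation: [[-0.347, 0.938, 0.001], [0.938, 0.347, 0.001], [0.001, 0.001, -1.0]]
ft_force: [1.6, 1.8, -3.6]
finger_gap: 0.0213
```

```bash
python3 t.py
```

```text
yaw 20.32 tau [ 0.3875 -0.275   0.1132] j6 -1.294 dq6 0.832 F [ 1.6  1.8 -3.6] 0.021283478194116273 13.9
```

Emit:
move_arm(motion=[[0,0,0,0,0,4,-0.8],[0,0,0,0,0,8,-0.8],[0,0,0,0,0,12,-0.8]])

```text
time: 14.15
tcp_pos: [0.525, 0.0161, 0.2428]
orientation: [[-0.141, 0.99, 0.001], [0.99, 0.141, 0.001], [0.001, 0.001, -1.0]]
ft_force: [1.7, 1.9, -2.3]
finger_gap: 0.021
```

```bash
python3 t.py
```

```text
yaw 8.13 tau [ 0.2336 -0.2259  0.0587] j6 -1.285 dq6 0.832 F [ 1.7  1.9 -2.3] 0.02100935196196696 14.15
```

```bash
cat > gap.py <<'E'
from h import *
d=look('wrist','wg');f=d['frame'];hsv=cv2.cvtColor(f,cv2.COLOR_BGR2HSV)
o=cv2.inRange(hsv,(5,150,100),(22,255,255));b=cv2.inRange(hsv,(105,170,40),(125,255,255))
O=np.linalg.inv(d['world_to_cam'])
M0=np.array([.5882,.058]);a=np.radians(-1.85);X=np.array([np.cos(a),np.sin(a)]);Y=np.array([-X[1],X[0]])
def mc(mask,z):
    v,u=np.nonzero(mask);w=np.array([ray(d,x,y,z)[:2] for x,y in zip(u,v)])-M0;return np.c_[w@X,w@Y]*1000
o=mc(o,.086);b=mc(b,.081)
for y in range(5,50,8):
    s=o[abs(o[:,1]-y)<2];t=b[(abs(b[:,1]-y)<2)&(b[:,0]<90)&(b[:,0]>20)]
    print(y,s[:,0].max().round(1) if len(s) else None,t[:,0].min().round(1) if len(t) else None,t[:,0].max().round(1) if len(t) else None)
E
python3 gap.py
```

```text
5 27.5 32.1 36.6
13 27.5 32.1 47.9
21 27.4 32.0 36.9
29 27.5 32.0 40.8
37 27.5 32.0 38.8
45 27.5 32.0 35.6
```

View pics/wg.png

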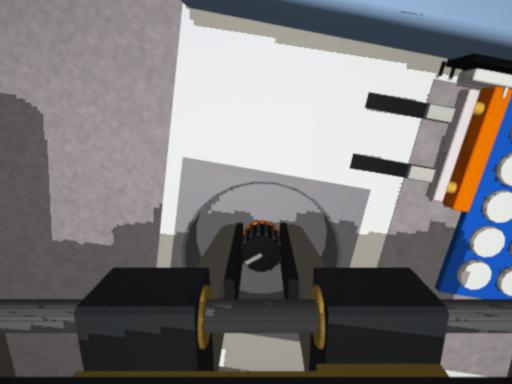

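View: fence (485,150) is close to the pack's left edge, roughly a 3–5 mm gap. Continuing in smaller steps.

Emit:
move_arm(motion=[[0,0,0,0,0,4,-0.8],[0,0,0,0,0,8,-0.8],[0,0,0,0,0,12,-0.8],[0,0,0,0,0,16,-0.8],[0,0,0,0,0,20,-0.8]])

```text
time: 14.62
tcp_pos: [0.5253, 0.0161, 0.2428]
orientation: [[0.212, 0.977, 0.002], [0.977, -0.212, 0.001], [0.001, 0.002, -1.0]]
ft_force: [2.8, 1.1, -3.6]
finger_gap: 0.0212
```

```bash
python3 t.py
```

```text
yaw -12.23 tau [ 0.0775 -0.3307  0.1113] j6 -1.295 dq6 0.831 F [ 2.8  1.1 -3.6] 0.0211984780159865 14.6167
```

Emit:
move_arm(motion=[[0,0,0,0,0,4,-0.8],[0,0,0,0,0,8,-0.8]])

```text
time: 14.78
tcp_pos: [0.5255, 0.0161, 0.2428]
orientation: [[0.347, 0.938, 0.003], [0.938, -0.347, 0.001], [0.001, 0.002, -1.0]]
ft_force: [1.1, 0.5, -2.4]
finger_gap: 0.0209
```

```bash
python3 t.py
```

```text
yaw -20.32 tau [ 0.0864 -0.1072  0.0679] j6 -1.273 dq6 0.832 F [ 1.1  0.5 -2.4] 0.02088909115307101 14.7833
```

Emit:
move_arm(motion=[[0,0,0,0,0,4,-0.8]])

```text
time: 14.87
tcp_pos: [0.5255, 0.0161, 0.2428]
orientation: [[0.413, 0.911, 0.003], [0.911, -0.413, 0.001], [0.002, 0.002, -1.0]]
ft_force: [0.4, 0.6, -0.9]
finger_gap: 0.021
```

```bash
python3 t.py; python3 gap.py
```

```text
yaw -24.4 tau [0.1003 0.0685 0.0355] j6 -1.352 dq6 0.854 F [ 0.4  0.6 -0.9] 0.02095365318334913 14.8667
5 31.8 35.0 58.8
13 31.8 35.0 75.2
21 31.9 34.9 59.4
29 31.9 34.9 63.5
37 31.9 34.9 40.2
45 28.2 None None
```

Emit:
move_arm(motion=[[0,0,0,0,0,1.5,-0.8],[0,0,0,0,0,3,-0.8],[0,0,0,0,0,4.5,-0.8],[0,0,0,0,0,6,-0.8]])

```text
time: 15.25
tcp_pos: [0.5257, 0.0161, 0.2428]
orientation: [[0.509, 0.861, 0.003], [0.861, -0.509, 0.0], [0.002, 0.003, -1.0]]
ft_force: [1.8, -0.4, -1.2]
finger_gap: 0.0209
```

```bash
python3 t.py
```

```text
yaw -30.57 tau [ 0.0486 -0.016   0.1345] j6 -0.431 dq6 0.312 F [ 1.8 -0.4 -1.2] 0.020859297512037182 15.25
```

Emit:
move_arm(motion=[[0,0,0,0,0,1.5,-0.8],[0,0,0,0,0,3,-0.8]])

```text
time: 15.42
tcp_pos: [0.5257, 0.016, 0.2428]
orientation: [[0.552, 0.834, 0.003], [0.834, -0.552, 0.0], [0.002, 0.003, -1.0]]
ft_force: [0.5, 0.1, -1.5]
finger_gap: 0.0211
```

```bash
python3 t.py
```

```text
yaw -33.52 tau [ 0.0354 -0.0565  0.0786] j6 -0.51 dq6 0.316 F [ 0.5  0.1 -1.5] 0.02108298555865448 15.4167
```

Emit:
move_arm(motion=[[0,0,0,0,0,1.5,-0.8],[0,0,0,0,0,3,-0.8]])

```text
time: 15.58
tcp_pos: [0.5257, 0.016, 0.2428]
orientation: [[0.594, 0.804, 0.003], [0.804, -0.594, 0.0], [0.002, 0.003, -1.0]]
ft_force: [0.1, 0.0, -1.2]
finger_gap: 0.021
```

```bash
python3 t.py; python3 gap.py
```

```text
yaw -36.47 tau [ 0.0465 -0.0502  0.0528] j6 -0.447 dq6 0.313 F [ 0.1  0.  -1.2] 0.02097781286768588 15.5833
5 33.5 36.1 60.8
13 33.5 36.1 63.5
21 33.6 36.1 39.8
29 33.5 36.1 40.3
37 25.9 None None
45 None None None
```

Emit:
move_arm(motion=[[0,0,0,0,0,1.5,-0.8],[0,0,0,0,0,3,-0.8]])

```text
time: 15.8
tcp_pos: [0.5258, 0.016, 0.2428]
orientation: [[0.636, 0.771, 0.003], [0.771, -0.636, 0.0], [0.002, 0.003, -1.0]]
ft_force: [0.6, 0.6, -1.8]
finger_gap: 0.0206
```

```bash
python3 t.py;python3 gap.py
```

```text
yaw -39.52 tau [ 0.0688 -0.0366  0.105 ] j6 -0.467 dq6 0.316 F [ 0.6  0.6 -1.8] 0.020603034547854157 15.8
5 33.7 36.1 60.7
13 33.6 36.1 57.6
21 33.7 36.1 39.7
29 33.6 36.1 36.9
37 23.9 None None
45 None None None
```

Emit:
move_arm(motion=[[0,0,0,0,0,1.5,-0.8],[0,0,0,0,0,3,-0.8]])

```text
time: 16.02
tcp_pos: [0.5258, 0.016, 0.2428]
orientation: [[0.676, 0.737, 0.004], [0.737, -0.676, 0.0], [0.002, 0.003, -1.0]]
ft_force: [1.3, 0.6, -3.3]
finger_gap: 0.021
```

```bash
python3 t.py;python3 gap.py
```

```text
yaw -42.55 tau [ 0.0347 -0.0872  0.1886] j6 -0.447 dq6 0.313 F [ 1.3  0.6 -3.3] 0.020963240738452918 16.0167
5 33.7 36.0 60.4
13 33.7 36.0 53.0
21 33.7 36.0 39.7
29 31.9 None None
37 None None None
45 None None None
```

The fence face stopped moving at 33.7 mm while the knob kept turning, and torque has risen to 0.19. Contact was at about −37.7°, so roughly 5.5 N now. A small further turn to about 8 N.

Emit:
move_arm(motion=[[0,0,0,0,0,1,-0.8],[0,0,0,0,0,2,-0.8]])

```text
time: 16.23
tcp_pos: [0.5258, 0.0159, 0.2428]
orientation: [[0.703, 0.711, 0.004], [0.711, -0.703, -0.0], [0.003, 0.003, -1.0]]
ft_force: [1.4, 0.7, -1.6]
finger_gap: 0.0208
```

```bash
python3 t.py;python3 gap.py; python3 t.py; python3 -c "
import cv2;cv2.imwrite('pics/wg2.png',cv2.imread('pics/wg.png'))"
```

```text
yaw -44.66 tau [ 0.0705 -0.1183  0.1402] j6 -0.285 dq6 0.222 F [ 1.4  0.7 -1.6] 0.020843561141273982 16.2333
5 33.7 36.0 59.2
13 33.7 36.0 48.4
21 33.7 36.0 39.7
29 30.7 None None
37 None None None
45 None None None
yaw -44.75 tau [ 0.0139 -0.0446  0.1483] j6 -0.183 dq6 -0.037 F [ 1.2  0.8 -2.2] 0.02031434217613428 16.2833
```

View pics/wg2.png

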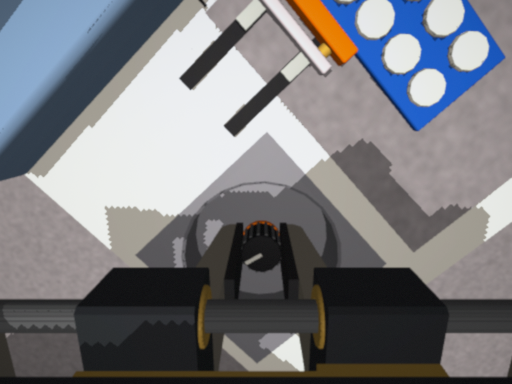

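Bar touches the pack along its edge, and the pointer hasn't slipped in the grip. Torque of about 0.145 N m suggests roughly 8 N. Releasing the knob and rising straight up.

Emit:
move_arm(motion=[[0,0,0,0,0,0,-0.4],[0,0,0,0,0,0,-0.3],[0,0,0,0,0,0,-0.3],[0,0,0,0,0,0,-0.3],[0,0,-0.01,0,0,0,-0.3],[0,0,-0.025,0,0,0,-0.3],[0,0,-0.045,0,0,0,-0.3],[0,0,-0.07,0,0,0,-0.3],[0,0,-0.1,0,0,-7,-0.3],[0,0,-0.12,0,0,-14,-0.3],[0,0,-0.12,0,0,-21,-0.3],[0,0,-0.12,0,0,-28,-0.3],[0,0,-0.12,0,0,-35,-0.3],[0,0,-0.12,0,0,-42,-0.3],[0,0,-0.12,0,0,-42,-0.3],[0,0,-0.12,0,0,-42,-0.3]])

```text
time: 17.62
tcp_pos: [0.5253, 0.0159, 0.3634]
orientation: [[0.052, 0.999, 0.004], [0.999, -0.052, -0.0], [0.0, 0.004, -1.0]]
ft_force: [0.5, 0.5, 0.2]
finger_gap: 0.0322
```

```bash
sed -i "s/mc(b,.081)/mc(b,.081)\nprint('pack y range',b[(b[:,0]>35)\&(b[:,0]<78)\&(b[:,1]<60)][:,1].min(),b[(b[:,0]>35)\&(b[:,0]<78)\&(b[:,1]<60)][:,1].max())/" gap.py; python3 t.py; python3 gap.py; python3 -c "
from h import *
cv2.imwrite('pics/fin.png',cv2.resize(load('wg')['frame'],(800,600)))"
```

```text
yaw -2.97 tau [-0.0393  0.054  -0.0068] j6 -0.744 dq6 0.031 F [0.5 0.5 0.2] 0.032169407691364754 17.6167
pack y range -44.70340540668887 54.30705561178134
5 33.4 36.9 79.7
13 33.1 37.1 80.1
21 33.3 36.8 80.1
29 33.4 36.7 80.0
37 33.5 36.8 80.0
45 33.0 37.0 79.8
```

View pics/fin.png

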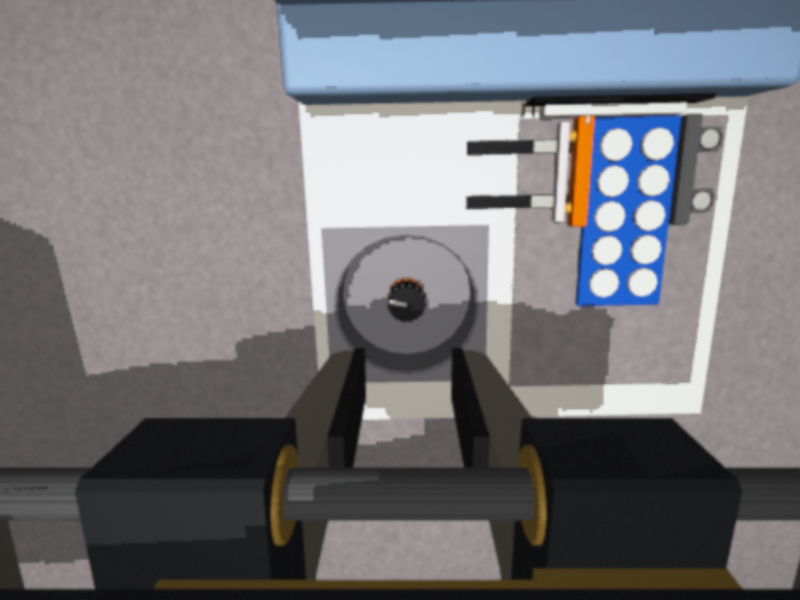

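The pack is square between fence (column 590) and rail (680), with its front end at the gate (y ≈ 54.3 of 55 mm, within camera error). The arm is clear, so I'm handing in.

```bash
python3 -c "
from plant import arm
print(arm.hand_in())"
```

```text
the job is handed in; nothing more can be done
None
```

I loaded the leftmost blue pack into the guide and handed the job in at about 17.7 s; the hand-in gave no verdict.

- **Loading:** I laid the pack flat, domes up, and pushed it to the gate. Contact there held steady at 4.6 N with no further advance, and then I let go.
- **Clamping:** I turned the knob clockwise about 130° (2.3 rad). The fence face stopped at machine x ≈ 33.7 mm while the knob went on about 7° more. That is about 0.9–1 mm of spring, or roughly 8 N. Torque in motion rose from about 0.08 to 0.14–0.15 N m, which agrees, although single readings scattered by about ±0.04.
- **Last look:** The pack fills the space between fence and rail evenly along its length. Its far edge is at x ≈ 80 mm, where I measured the rail. Its ends are at y ≈ -44.7 and 54.3 mm, against an ideal -45 and 55, so any gap at the gate is within the 1–2 mm camera error. The gripper was clear of everything.
- **Not checked:** I did not take a final picture of the other objects on the table. I saw no sign of touching any of them.

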